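# Slide a drawer front through the open jaws of a lever vise and lock it

### The job

Get the small oak drawer front ready for edge trimming: square it up and push it flat along the bench, through between the open jaws of the low blue lever vise, until its leading end is fully home against the vise's steel work stop. Then push the red-knobbed lever all the way home so that the jaws hold the board. Only push with the fingertips, never lift the board off the bench, leave the loose tools and the dish around it where they are, and finish clear of everything.

Things in the scene. Friction and masses are not known exactly. Their poses are not given: they have to be found in the camera images.
- board: Oak drawer front lying flat on the bench, 96 mm along its x, 160 mm along its y, 22 mm thick, small knob hole in the middle, about 0.25 kg. Origin: centre of its underside. It starts to the vise's +y side, at up to 0.3 rad to the vise and off its line.
- vise: Low blue bench-top vise, screwed down. Origin: on the bench top in the middle of the jaws' length. The gap runs along its y, open at the top and both ends, the bench being its floor. When clamped home the board's origin is at the vise's origin, axes parallel, 26 mm sticking out of the jaws at each end. The housing for the lever (x -122 to -72 mm, y +-56 mm, 17 mm high) is on the robot's side.
- vise_fixed_face (a point): Middle of the fixed (far) jaw's face, on the bench: x = +48 mm, y = 0 in the vise's frame; the face is the plane x = +48 mm. Jaw 108 mm long (y -54 to +54 mm), 15 mm high, ends rounded with 8 mm radius; jaw and foot reach to x = +98 mm.
- vise_stop (a point): Point of the work stop's face that the board's end must touch, on the bench: x = 0, y = -80 mm in the vise's frame. Steel finger, 15 mm high, 12 mm thick, spanning x = -15 to +65 mm; its face is the plane y = -80 mm, looking along +y.
- vise_jaw: The moving jaw (robot's side), a blue bar 16 x 108 x 15 mm, ends rounded with 8 mm radius, on a springy backing (15 N/mm). Axes as the vise's; origin at the vise's origin plus the jaw's travel along the vise's x (6.5 mm per rad of lever). Its face is at x = -52 mm in its own frame, so the fully open gap is 100 mm wide for the 96 mm board.
- vise_lever (a joint): Cam lever angle about its vertical pivot, rad: 0 fully open, 0.85 fully home (a stop); starts at 0 to 0.1, grows anticlockwise seen from above. At 0.85 it points along the vise's -y, parallel to the jaws; at 0 it is 0.85 rad from that, towards the robot (-x). About 3.5 N at the knob move it, slightly more once the jaw meets the board (near 0.6); it stays where left.
- vise_pivot (a point): Point on the lever's vertical pivot axis, 36 mm above the bench, at x = -86 mm, y = 0 in the vise's frame.
- vise_knob (a point): Centre of the lever's red ball knob, 26 mm diameter, 110 mm from the pivot axis and 36 mm above the bench. The arm between is a 10 mm round bar.
- router: Cordless trim router standing on its 90 mm square base, 212 mm tall. Origin: centre of its underside. Leave it.
- chuck_key: Chrome chuck key lying flat, 64 mm long along its x, 76 mm crossbar along y at x = 4 mm, 14 mm high. Origin: on the bench under the crossbar end of its shaft. Leave it.
- clamp: Blue plastic spring clamp lying on its side, about 150 mm long, 100 mm wide over the handles, 20 mm high. Origin: under its pivot. Leave it.
- dish: Square glass dish with screws, 100 x 100 x 32 mm. Origin: centre of its underside. Leave it.
- hammer: Hammer lying along its x, about 270 mm long, head at +x, origin near its middle. Leave it.

How it is judged:
By the outcome, as a careful person would: the job done as asked, in the order asked, and still so for the second after the job is handed in, with the robot touching nothing.
It also fails if it takes over 72 s, if anything falls off the work surface, if the arm or the gripper's body presses on something with over 40 N, if the wrist force passes 120 N, or if a joint passes its speed limit or range.

### The arm

A 7-joint arm with a two-finger parallel gripper is mounted at the origin on the work surface. World frame = base frame: x ahead of the robot, y to its left, z up, the work surface at z = 0. Lengths are in m, angles in rad, forces in N, time in s.
With the tool pointing down it reaches from about 0.425 to 0.875 m from the base axis. Payload 4.7 kg.
Tool frame: the origin (TCP) lies on the centre line of the jaws, within the pads' length; the fingertips stand 8 mm ahead of it and the grasp point (between the pads) lies 11 mm behind it; z points along the fingers, y is the direction in which the jaws open and shut (so a half turn about z gives the same grasp; the last joint's range is limited). The gripper opens to 87 mm and grips with 3 to 60 N. Pads are 19 mm wide; open, the fingers measure 117 mm over their backs; the gripper's body (75 mm by 190 mm) begins 51 mm behind the grasp point.
Start: joints at [-1.144, 0.321, -0.07, 1.45, 0.023, 1.371, -0.057], TCP at [0.261, 0.595, 0.231] pointing down, gripper open.
Joint ranges: [-2.86, 2.86], [-0.3, 2.09], [-1.38, 1.24], [0.06, 2.45], [-1.56, 4.7], [0.09, 2.05], [-2.69, 2.69]. Speed limits (rad/s): [2.57, 2.57, 3.14, 3.14, 3.14, 3.14, 3.14].

### API

Orientations are given as [roll, pitch, yaw] about the fixed x, y, z axes, in that order (R = Rz(yaw) Ry(pitch) Rx(roll)).
In Python, from station import move_ptp, line_to, move_j, open_jaws, close, sleep, ik, sense, get_image, get_calibration, PlanningError, hand_in, recognise gives the robot as it stands. Calls block until the motion is done:
- move_ptp(position, orientation): joint-space move of the TCP to a pose.
- line_to(position, v=0.15, rot=None): straight line of the TCP; rot=None keeps the orientation; v is the mean speed in m/s.
- move_j(angles): joint-space move.
- open_jaws() and close(squeeze=None): open the fingers fully, or close them until they stop; squeeze is the grip in N (None keeps the last).
- sleep(seconds).
- ik(position, orientation): joint angles nearest the present ones, or None.
- sense(): the state.
- get_image(name): name is "side" or "top" or "wrist"; returns the picture (384x512x3 uint8, red, green, blue); there is no depth.
- get_calibration(name): a dict with "camera_matrix" (3x3 intrinsics, pixels), "R" (3x3) and "t" (3): a world point X has camera coordinates R X + t. Camera axes: x right, y down, z forward; pixel columns grow to the right and rows downward; lengths in m; the calibration is good to about 2 mm. The wrist camera is an equidistant fisheye: a pixel r from the principal point sees the ray r / f radians off the axis. A picture is of the moment at which its call begins: read the wrist's pose just before it. get_calibration takes no time and is no camera call; for the wrist camera it gives the pose at the moment of the call.
A pose or a line that the arm cannot do raises PlanningError and nothing moves.
- hand_in(): hands the job in, once; it reports no verdict.
Trained networks look in the newest picture that a camera, given by its name, has taken for a name from the list of things; names that differ only in an ending like _2 or _b are one class to them, and where a whole thing is asked for, a point or a joint stands for the part that bears it (a point fixed in the world has none). Each returns a list of dicts, best first, with "score" (0 to 1); they miss things now and then, are a little off and sometimes report something else, mostly with a low value. They report only what shows in the picture. A call takes as long as a camera call.
- recognise(camera, label): "box" ([centre column, centre row, width, height] in pixels, round what is visible of it).
The state is a dict: "t": time; "q": joint angles; "joint_velocities": joint speeds; "effort": joint torques, N m; "eef_pos": TCP position; "tool_rot": TCP orientation; "wrist_force": force on the tool from outside, world axes, zero at the start; "moment": the same for the moment, N m; "finger_gap": opening from 0.0 (shut) to 1.0 (fully open).
Only numpy, scipy, OpenCV 4.12 (cv2) and the standard library are available. Lean on these libraries where they do the work, as an engineer would, in place of code of your own. Each camera call takes 0.05 s, during which the arm holds its last target. There are 200 camera calls.

## Working session

There is one attempt and no reset: what is moved stays moved. The work goes in short steps, each a Python script; the robot and the scene stay as the last script left them, time stands still between calls to the robot, and variables do not carry over. Pictures are saved under pics/ and viewed, and the job is handed in when it is done.

```bash
mkdir -p pics; ls; python3 - <<'E'
from station import *
import cv2
for n in ("side","top","wrist"):
    im=get_image(n); cv2.imwrite(f"pics/{n}0.png",im[:,:,::-1])
    c=get_calibration(n); print(n,c)
s=sense(); print(s)
E
```

```text
pics
side {'camera_matrix': array([[472.32657746,   0.        , 259.06098708],
       [  0.        , 472.32657746, 189.38204653],
       [  0.        ,   0.        ,   1.        ]]), 'R': array([[ 0.93750949, -0.34743489, -0.01910374],
       [-0.20159053, -0.49757751, -0.84366929],
       [ 0.28361456,  0.7947991 , -0.53652322]]), 't': array([-0.53088867,  0.13001114,  1.3397613 ])}
top {'camera_matrix': array([[441.05611248,   0.        , 254.275604  ],
       [  0.        , 441.05611248, 192.6215506 ],
       [  0.        ,   0.        ,   1.        ]]), 'R': array([[ 0.01902416, -0.99980049,  0.00608841],
       [-0.9922054 , -0.01962901, -0.12305748],
       [ 0.12315244, -0.00369989, -0.99238087]]), 't': array([-0.03900955,  0.55417466,  1.48383916])}
wrist {'camera_matrix': array([[297.31863964,   0.        , 258.61692514],
       [  0.        , 297.31863964, 195.41659396],
       [  0.        ,   0.        ,   1.        ]]), 'R': array([[ 0.40099612,  0.91607434, -0.00314952],
       [ 0.88606404, -0.38698217,  0.2552162 ],
       [ 0.2325782 , -0.10513138, -0.96687888]]), 't': array([-0.64810189, -0.03154189,  0.39099803])}
{'t': 0.15, 'q': array([-1.14388814,  0.32164712, -0.07008609,  1.45139894,  0.0225728 ,
        1.37082296, -0.05690268]), 'joint_velocities': array([ 0.00097607, -0.00403365,  0.00061697, -0.00089138, -0.00063694,
        0.00049102,  0.0003602 ]), 'effort': array([-4.65959274e-04, -4.91798687e+01, -4.04859530e-01, -3.12877786e+01,
       -6.41007302e-02,  4.04762698e-02,  9.40277164e-05]), 'eef_pos': array([0.26063421, 0.59500125, 0.22971431]), 'tool_rot': array([-3.14010390e+00,  6.09903655e-05,  2.72880214e+00]), 'wrist_force': array([-0.19619445,  0.19696243,  0.69505539]), 'moment': array([0.00561668, 0.00987831, 0.00340225]), 'finger_gap': 0.9987633588609554}
```

View pics/top0.png

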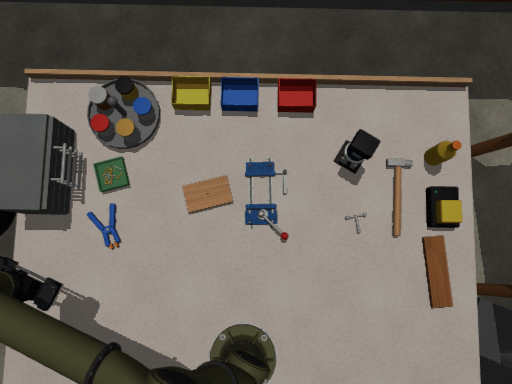

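View pics/side0.png

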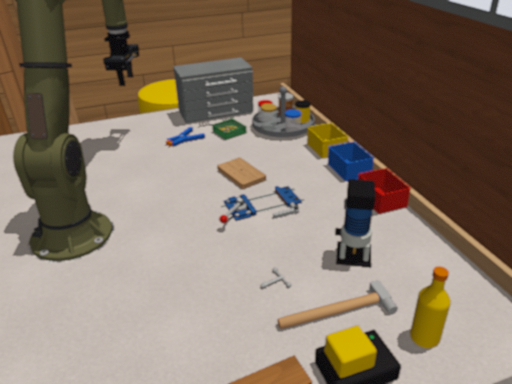

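View pics/wrist0.png

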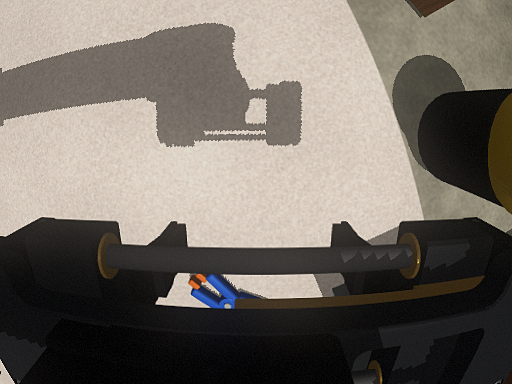

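```bash
cat > h.py <<'E'
from station import *
import numpy as np, cv2
def ray(cal,px,fish):
    K=np.array(cal["camera_matrix"]);u=(px[0]-K[0,2])/K[0,0];v=(px[1]-K[1,2])/K[1,1]
    if fish:
        th=np.hypot(u,v); d=np.array([u*np.sin(th)/max(th,1e-9),v*np.sin(th)/max(th,1e-9),np.cos(th)])
    else: d=np.array([u,v,1.])
    R=np.array(cal["R"]);t=np.array(cal["t"])
    return -R.T@t, R.T@d
def p2w(cal,px,z,fish=False):
    c,d=ray(cal,px,fish); return c+d*(z-c[2])/d[2]
def w2p(cal,X,fish=False):
    X=np.atleast_2d(X);K=np.array(cal["camera_matrix"]);c=X@np.array(cal["R"]).T+np.array(cal["t"])
    if fish:
        rho=np.hypot(c[:,0],c[:,1]);th=np.arctan2(rho,c[:,2]);s=th/np.maximum(rho,1e-12);a=c[:,0]*s;b=c[:,1]*s
    else: a=c[:,0]/c[:,2];b=c[:,1]/c[:,2]
    return np.stack([a*K[0,0]+K[0,2],b*K[1,1]+K[1,2]],1)
E
python3 - <<'E'
from h import *
im=cv2.imread("pics/top0.png");c=get_calibration("top")
cr=im[140:250,160:310];cv2.imwrite("pics/crop0.png",cv2.resize(cr,None,fx=5,fy=5,interpolation=cv2.INTER_CUBIC))
for n,p,z in [("board",(208,194),.022),("vise",(261,194),.015),("stop",(285,182),.015),("knob",(284.5,236),.036)]: print(n,p2w(c,p,z))
E
```

```text
board [0.54837169 0.13201113 0.022     ]
vise [ 0.55285142 -0.05184784  0.015     ]
stop [ 0.59678936 -0.1350751   0.015     ]
knob [ 0.40813559 -0.13376626  0.036     ]
```

View pics/crop0.png

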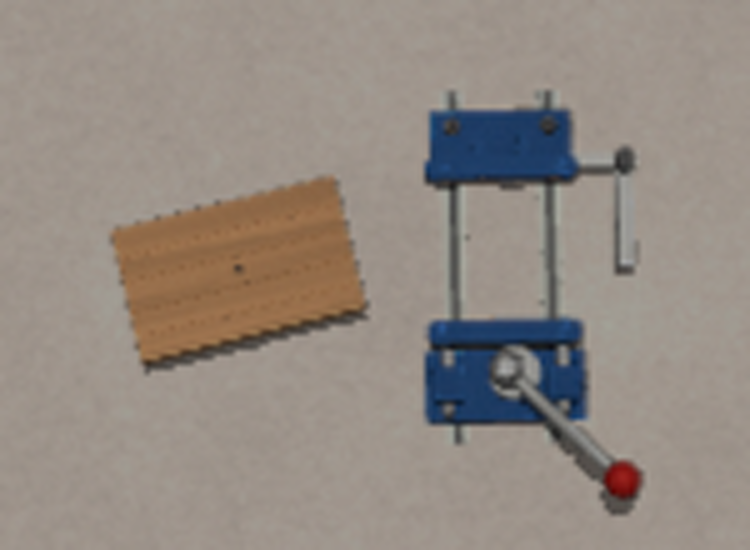

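```bash
python3 - <<'E'
from h import *
from scipy.spatial.transform import Rotation as Ro
c=get_calibration("wrist");s=sense()
R=Ro.from_euler('xyz',s["tool_rot"]).as_matrix()
C=-c["R"].T@c["t"]; print("cam in tool",R.T@(C-s["eef_pos"]),"axis",R.T@c["R"][2])
for yaw in (np.pi/2,-np.pi/2,0,np.pi):
  for p in ([.55,.04,.35],[.55,.24,.014],[.55,.04,.014],[.40,-.1,.03]):
    print(yaw,p,ik(p,[np.pi,0,yaw]))
E
```

```text
cam in tool [ 0.06944984 -0.00050979 -0.15434586] axis [-0.25515905 -0.00155869  0.96689784]
1.5707963267948966 [0.55, 0.04, 0.35] [-0.60920938  0.075471    0.52511116  1.5165382  -0.03780972  1.55972856
 -0.0849152 ]
1.5707963267948966 [0.55, 0.24, 0.014] [-0.72654168  0.42242713  0.32644198  1.80615023 -0.16360354  0.93935575
 -0.32989574]
1.5707963267948966 [0.55, 0.04, 0.014] [-0.53149503  0.34801168  0.47370291  1.93223678 -0.19885573  0.90677065
  0.04113158]
1.5707963267948966 [0.4, -0.1, 0.03] [-0.60822854  0.01518892  0.80418298  2.25047646 -0.01418677  0.88062863
  0.20492941]
-1.5707963267948966 [0.55, 0.04, 0.35] None
-1.5707963267948966 [0.55, 0.24, 0.014] [-0.42118064  0.41019747 -0.04139414  1.79425231  0.02047355  0.93755616
  2.67033188]
-1.5707963267948966 [0.55, 0.04, 0.014] [ 0.82450667  0.65475082 -1.17822127  1.8862714   0.6899524   1.08424857
  2.50814615]
-1.5707963267948966 [0.4, -0.1, 0.03] None
0 [0.55, 0.04, 0.35] [-0.64555819  0.07600447  0.56446868  1.51764526 -0.04063443  1.55970705
 -1.65274092]
0 [0.55, 0.24, 0.014] [-0.82839114  0.4382445   0.45166061  1.80992008 -0.23048274  0.9454194
 -1.84878756]
0 [0.55, 0.04, 0.014] [-0.62882887  0.36656951  0.58947073  1.93546003 -0.254503    0.91312236
 -1.48378887]
0 [0.4, -0.1, 0.03] [-0.6163015   0.01505967  0.8124799   2.25065855 -0.01417801  0.8806265
 -1.3656475 ]
3.141592653589793 [0.55, 0.04, 0.35] [-0.54967203  0.07493267  0.46082504  1.51467298 -0.0332986   1.55978482
  1.48119783]
3.141592653589793 [0.55, 0.24, 0.014] [-0.58038634  0.4106545   0.14960113  1.80052841 -0.07397256  0.9358135
  1.1716657 ]
3.141592653589793 [0.55, 0.04, 0.014] [-0.46283784  0.33849978  0.39324899  1.92986529 -0.16267342  0.90380441
  1.582141  ]
3.141592653589793 [0.4, -0.1, 0.03] [-0.58333375  0.01559432  0.77860611  2.24990454 -0.0142018   0.8806357
  1.77504998]
```

```bash
python3 - <<'E'
from h import *
move_ptp([.44,.04,.27],[np.pi,0,0])
import pickle
c=get_calibration("wrist");im=get_image("wrist");cv2.imwrite("pics/w1.png",im[:,:,::-1])
pickle.dump(c,open("w1.pkl","wb"))
print(sense()["t"],sense()["eef_pos"])
cv2.imwrite("pics/w1b.png",cv2.resize(im[:,:,::-1],None,fx=1.56,fy=1.56,interpolation=cv2.INTER_CUBIC))
E
```

```text
2.3 [0.44008661 0.04088264 0.26998972]
```

View pics/w1b.png

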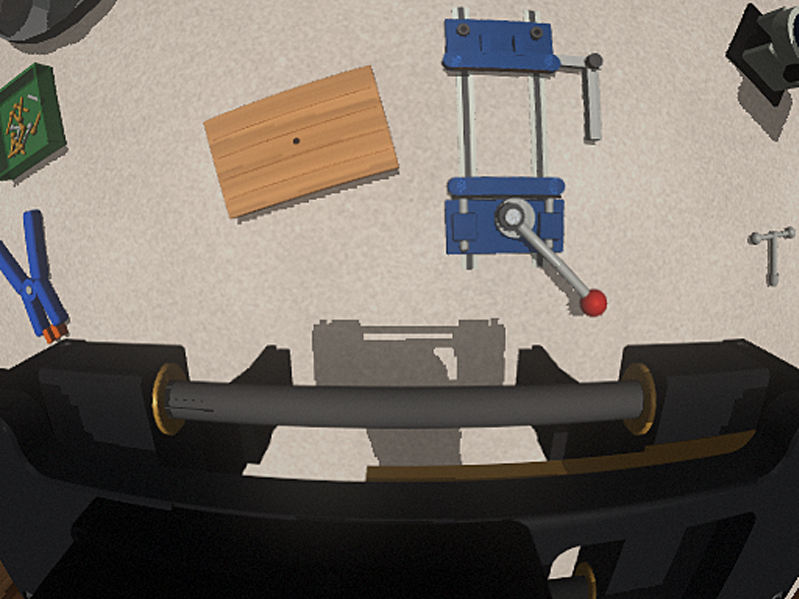

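```bash
cat >> h.py <<'E'
def bev(im,c,z,x0,x1,y0,y1,s=2000.,fish=True):
    # rows: x decreasing, cols: y decreasing
    nr=int((x1-x0)*s);nc=int((y1-y0)*s)
    X=x1-(np.arange(nr)+.5)/s;Y=y1-(np.arange(nc)+.5)/s
    gx,gy=np.meshgrid(X,Y,indexing='ij')
    p=w2p(c,np.stack([gx.ravel(),gy.ravel(),np.full(gx.size,z)],1),fish).astype(np.float32)
    return cv2.remap(im,p[:,0].reshape(nr,nc),p[:,1].reshape(nr,nc),cv2.INTER_CUBIC)
def board_pose(im,c,fish=True,box=(.40,.70,-.16,.27),z=.022):
    x0,x1,y0,y1=box;s=2000.
    b=bev(im,c,z,x0,x1,y0,y1,s,fish)
    hsv=cv2.cvtColor(b,cv2.COLOR_RGB2HSV)
    m=((hsv[...,0]>5)&(hsv[...,0]<22)&(hsv[...,1]>90)&(hsv[...,2]>60)).astype(np.uint8)
    m=cv2.morphologyEx(m,cv2.MORPH_OPEN,np.ones((7,7)));m=cv2.morphologyEx(m,cv2.MORPH_CLOSE,np.ones((9,9)))
    cs,_=cv2.findContours(m,cv2.RETR_EXTERNAL,cv2.CHAIN_APPROX_NONE)
    k=max(cs,key=cv2.contourArea).reshape(-1,2)
    w=np.stack([x1-(k[:,1]+.5)/s,y1-(k[:,0]+.5)/s],1).astype(np.float32)
    (cx,cy),(a,bb),ang=cv2.minAreaRect(w*1000)
    th=np.deg2rad(ang); 
    # y-axis of board = long side
    d=np.array([np.cos(th),np.sin(th)]) if a>bb else np.array([-np.sin(th),np.cos(th)])
    if d[1]<0:d=-d
    return np.array([cx/1000,cy/1000,np.arctan2(-d[0],d[1])]),(a,bb),cv2.contourArea(np.float32(k))/s/s
E
python3 - <<'E'
from h import *
import pickle
c=pickle.load(open("w1.pkl","rb"));im=cv2.imread("pics/w1.png")[:,:,::-1].copy()
print(board_pose(im,c))
t=cv2.imread("pics/top0.png")[:,:,::-1].copy()
print("top",board_pose(t,get_calibration("top"),False))
b=bev(im,c,.015,.42,.68,-.17,.01,3000.)
cv2.imwrite("pics/bev1.png",b[:,:,::-1])
b=bev(t,get_calibration("top"),.015,.42,.68,-.17,.01,3000.,False)
cv2.imwrite("pics/bev1t.png",b[:,:,::-1])
E
```

```text
(array([0.54990112, 0.1331666 , 0.26438114]), (95.94686126708984, 159.36297607421875), 0.015050625)
top (array([0.54951202, 0.13472858, 0.26520712]), (97.1412353515625, 158.76666259765625), 0.01507925)
```

View pics/bev1.png

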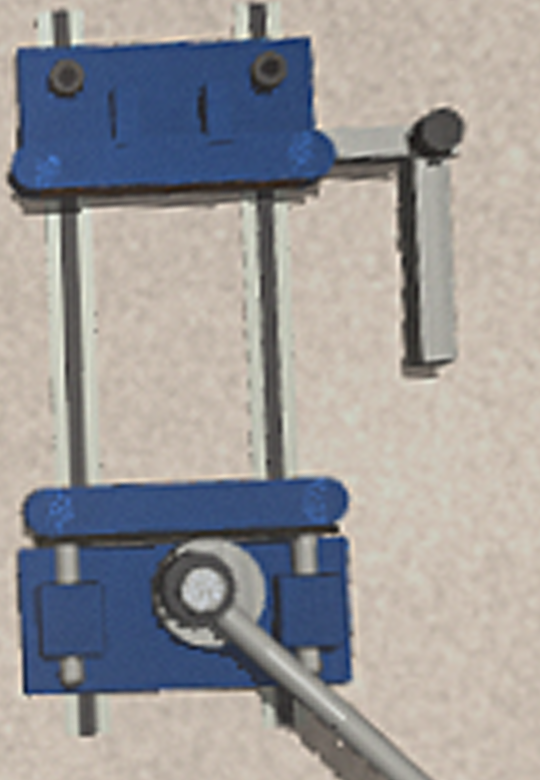

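View pics/bev1t.png

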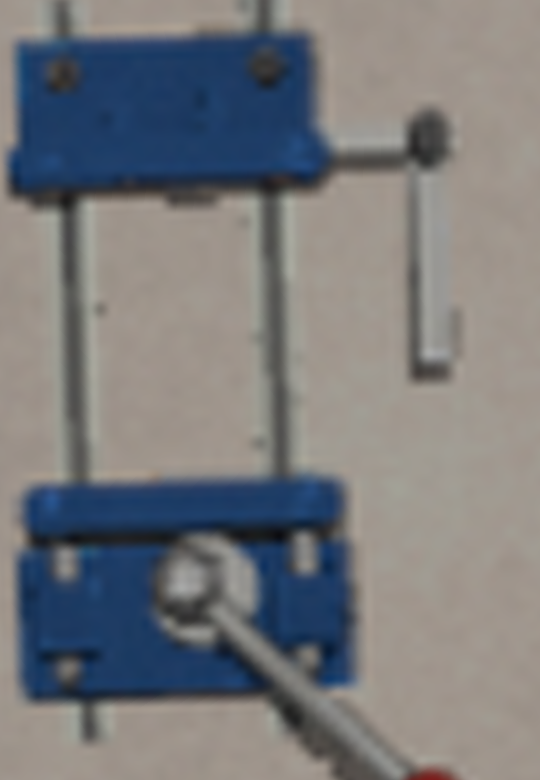

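```bash
cat >> h.py <<'E'
import pickle
V=np.array([.5692,-.0498,.044])
def vw(x,y,z=None,V=V):
    c,s=np.cos(V[2]),np.sin(V[2]); p=[V[0]+c*x-s*y,V[1]+s*x+c*y]
    return p+([z] if z is not None else [])
def wv(p,V=V):
    d=np.array(p[:2])-V[:2];c,s=np.cos(V[2]),np.sin(V[2]);return np.array([c*d[0]+s*d[1],-s*d[0]+c*d[1]])
def look(name,fish=True,cam="wrist"):
    c=get_calibration(cam);im=get_image(cam);cv2.imwrite(f"pics/{name}.png",im[:,:,::-1]);pickle.dump(c,open(name+".pkl","wb"));return im,c
def bv(bp): # board pose in vise frame (mm, mrad)
    x,y=wv(bp);return np.round([x*1e3,y*1e3,(bp[2]-V[2])*1e3],1)
E
python3 - <<'E'
from h import *
c=pickle.load(open("w1.pkl","rb"))
for n,p in [("dish near corner",(66,150)),("dish br",(20,178)),("clamp top",(34,212)),("clamp tip",(60,335))]: print(n,p2w(c,np.array(p)/1.56,.015,True))
b=np.array([.5499,.1332,.2644]);print(bv(b))
yaw=np.pi/2+V[2]
close(10)
move_ptp(vw(-.100,.236,.07),[np.pi,0,yaw])
line_to(vw(-.100,.236,.016),v=.1)
print(sense()["t"],sense()["wrist_force"],sense()["finger_gap"])
line_to(vw(-.0665,.236,.016),v=.04)
s=sense();print(s["t"],s["wrist_force"],wv(s["eef_pos"]))
line_to(vw(-.100,.236,.016),v=.1)
im,c=look("w2");t,ct=look("t2",cam="top")
for a in [(im,c,True),(t,ct,False)]:
    try:
        r=board_pose(*a);print(bv(r[0]),r[1:])
    except Exception as e: print(e)
print(sense()["t"])
E
```

```text
dish near corner [0.56926268 0.39570019 0.015     ]
dish br [0.54872546 0.47375523 0.015     ]
clamp top [0.50745517 0.45204539 0.015     ]
clamp tip [0.3643328  0.43546261 0.015     ]
[-11.2 183.7 220.4]
5.85 [ 0.65713129 -0.31602156  0.9936069 ] 0.008511331204789451
6.8417 [ 0.01712537 -0.62984149  0.0781794 ] [-0.06619771  0.23561994]
[  -12.3   252.2 -1569.4] ((99.23844909667969, 32.625404357910156), 0.002273125)
[ -2.2 180.5 118.9] ((97.15499877929688, 158.43528747558594), 0.0120745)
7.425
```

View pics/t2.png

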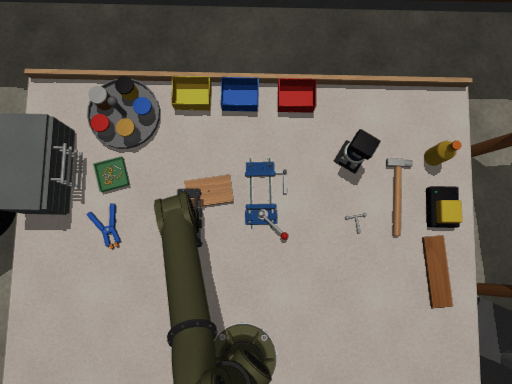

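View pics/w2.png

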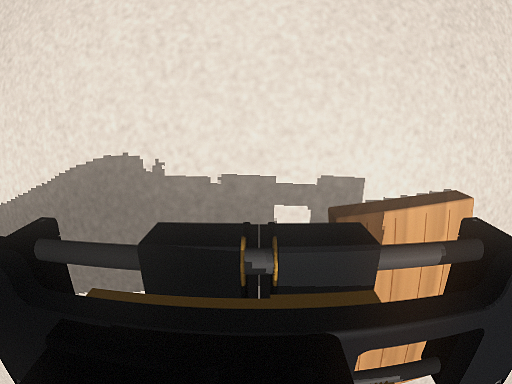

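```bash
cat >> h.py <<'E'
YAW=np.pi/2+V[2]
def view(n,p=(.44,.06,.25)):
    move_ptp(list(p),[np.pi,0,0])
    im,c=look(n); r=board_pose(im,c); print("wrist",bv(r[0]),np.round(r[1],1),r[2])
    t,ct=look(n+"t",cam="top"); r2=board_pose(t,ct,False);print("top",bv(r2[0]),np.round(r2[1],1),r2[2],"t",sense()["t"])
    return r[0]
E
python3 - <<'E'
from h import *
line_to(vw(-.100,.236,.06),v=.2)
move_ptp(vw(.015,.295,.06),[np.pi,0,YAW])
line_to(vw(.015,.287,.016),v=.1)
line_to(vw(.015,.252,.016),v=.04)
s=sense();print(s["t"],s["wrist_force"],wv(s["eef_pos"]))
line_to(vw(.015,.275,.016),v=.1)
line_to(vw(.015,.275,.10),v=.2)
view("w3")
E
```

```text
10.0 [0.91136443 1.13427265 0.17150811] [0.01488801 0.25168531]
wrist [ -6.7 157.6  57.1] [ 95.7 159.1] 0.014996625
top [ -6.8 159.1  55.1] [ 96.4 158.7] 0.008854875 t 12.55
```

View pics/w3.png

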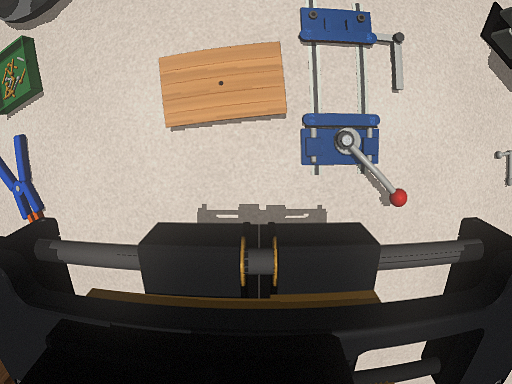

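```bash
cat >> h.py <<'E'
def vise_fit(im,c,fish=True,verbose=True):
    s=3000.;x0,x1,y0,y1=.42,.68,-.17,.01
    b=bev(im,c,.015,x0,x1,y0,y1,s,fish);h=cv2.cvtColor(b,cv2.COLOR_RGB2HSV)
    m=(h[...,0]>100)&(h[...,0]<125)&(h[...,1]>120)
    F=[];M=[]
    for col in range(70,300,3):
        r=np.where(m[:330,col])[0]; 
        if len(r): F.append((y1-(col+.5)/s,x1-(r.max()+1)/s))
        r=np.where(m[330:,col])[0]
        if len(r): M.append((y1-(col+.5)/s,x1-(r.min()+330)/s))
    out=[]
    for L in (F,M):
        L=np.array(L);k=np.ones(len(L),bool)
        for _ in range(4):
            a=np.polyfit(L[k,0],L[k,1],1);e=L[:,1]-np.polyval(a,L[:,0]);k=abs(e)<max(.0006,1.5*np.median(abs(e)))
        out.append(a)
    # jaw bar ends
    rows=range(int((x1-np.polyval(out[0],-.05)-.012)*s),int((x1-np.polyval(out[0],-.05)-.006)*s))
    ends=[(np.where(m[r])[0].min(),np.where(m[r])[0].max()+1) for r in rows]
    e=np.median(ends,0);yc=y1-e.mean()/s
    print("theta",-out[0][0],-out[1][0],"face x at -.05",np.polyval(out[0],-.05),np.polyval(out[1],-.05),"yc",yc,"len",(e[1]-e[0])/s)
E
python3 - <<'E'
from h import *
for n,f in [("w1",1),("w3",1),("t2",0),("w3t",0)]:
    vise_fit(cv2.imread(f"pics/{n}.png")[:,:,::-1].copy(),pickle.load(open(n+".pkl","rb")) if n!="top0" else 0,bool(f))
print("model face x", vw(.048,0))
E
```

```text
theta 0.037497590129172025 0.04061507097879009 face x at -.05 0.6192337969048497 0.5182518448519382 yc -0.04841666666666666 len 0.10583333333333333
theta 0.03703883936789021 0.04367654951603634 face x at -.05 0.6192762930881478 0.5183241617005658 yc -0.04841666666666666 len 0.10583333333333333
theta 0.04063897717195444 0.03575181605051737 face x at -.05 0.6194892019761965 0.5177375112720709 yc -0.04658333333333333 len 0.10416666666666667
theta 0.040118755678576125 0.034208458681772164 face x at -.05 0.6194945598543058 0.5177769564353022 yc -0.04658333333333333 len 0.10416666666666667
model face x [np.float64(0.6171535434957083), np.float64(-0.04768868140603655)]
```

```bash
sed -i 's/^V=np.array.*/V=np.array([.5708,-.0498,.0405])/' h.py; python3 - <<'E'
from h import *
im=cv2.imread("pics/w3.png")[:,:,::-1].copy();print(bv(board_pose(im,pickle.load(open("w3.pkl","rb")))[0]))
y=.157+.047
move_ptp(vw(-.09,y,.06),[np.pi,0,YAW])
line_to(vw(-.09,y,.016),v=.12)
line_to(vw(-.0588,y,.016),v=.04)
s=sense();print(s["t"],s["wrist_force"],wv(s["eef_pos"]))
line_to(vw(-.09,y,.016),v=.1)
line_to(vw(-.09,y,.08),v=.2)
view("w4")
E
```

```text
[ -8.8 157.6  60.6]
15.5917 [-0.91954115 -0.04007855 -1.03871036] [-0.05870343  0.20372401]
wrist [ -2.7 154.9  -4.7] [ 95.7 159. ] 0.015009625
top [ -3.  155.9  -7.9] [ 96.5 157.9] 0.009524375 t 18.3167
```

```bash
python3 - <<'E'
from h import *
x=-.0045
move_ptp(vw(x,.262,.06),[np.pi,0,YAW])
line_to(vw(x,.256,.016),v=.12)
for y in np.arange(.24,.179,-.01):
    line_to(vw(x,y,.016),v=.05)
    s=sense();print(round(s["t"],2),np.round(s["wrist_force"],1),np.round(wv(s["eef_pos"])*1e3,1))
    if np.linalg.norm(s["wrist_force"])>15:break
line_to(vw(x,y+.012,.016),v=.1)
line_to(vw(x,y+.012,.10),v=.2)
view("w5")
E
```

```text
20.37 [0.4 2.1 0.7] [ -3.9 239.6]
20.72 [0.1 2.6 1.1] [ -4.3 229.5]
21.07 [1.  1.5 0.4] [ -4.5 218.7]
21.42 [-0.7 -0.5  0.1] [ -4.7 208.3]
21.77 [-0.  -0.4  0.3] [ -4.5 198.8]
22.12 [ 0.1 -0.9 -0.2] [ -4.4 189. ]
22.47 [-0.3 -0.6 -0. ] [ -4.5 179. ]
wrist [-1.7 86.7  0.3] [ 95.9 159.1] 0.015043125
top [-1.8 88.  -1.7] [ 96.5 158.2] 0.0120295 t 24.5917
```

View pics/w5.png

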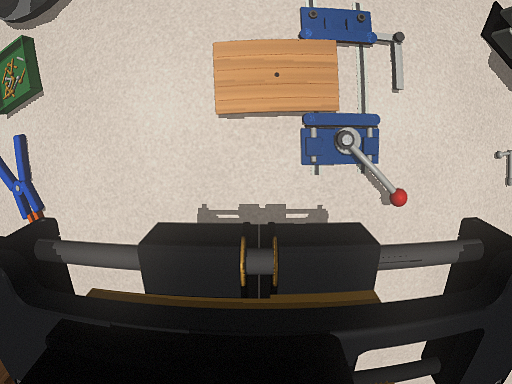

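```bash
python3 - <<'E'
from h import *
x=.004
move_ptp(vw(x,.200,.06),[np.pi,0,YAW])
line_to(vw(x,.192,.016),v=.12)
line_to(vw(x,.150,.016),v=.05)
y=.150
while y>.080:
    y-=.010 if y>.106 else .0012
    line_to(vw(x,y,.016),v=.04)
    s=sense();f=s["wrist_force"];print(round(s["t"],2),np.round(f,1),np.round(wv(s["eef_pos"])*1e3,1))
    if np.linalg.norm(f)>14:break
sleep(.3);s=sense();print(np.round(s["wrist_force"],1),np.round(wv(s["eef_pos"])*1e3,1))
E
```

```text
27.68 [0.1 2.  1.5] [  3.8 139.3]
28.08 [-0.2  0.1 -0.2] [  3.7 128.4]
28.48 [ 0.3 -0.6  0.5] [  3.9 118.8]
28.88 [ 0.3 -0.4  0.5] [  4.  109.2]
29.28 [-0.5 -0.3  0.1] [ 4.  99.1]
29.53 [-0.2  0.  -0.9] [ 4.  98.7]
29.78 [ 0.1  2.4 -0.3] [ 4. 98.]
30.03 [-0.   2.   0.2] [ 4.  96.5]
30.28 [-0.5  1.7  0.9] [ 4. 95.]
30.53 [0.2 1.7 0.2] [ 4.  93.8]
30.78 [ 0.3  1.8 -0. ] [ 4.  92.5]
31.03 [-0.7  2.6 -0.9] [ 4.  91.8]
31.28 [ 0.   4.6 -0.6] [ 4.  91.7]
31.53 [-0.3  7.3 -1. ] [ 4.  91.7]
31.78 [-0.5  9.3 -1.1] [ 3.9 91.7]
32.03 [ 0.1 10.1 -0. ] [ 3.9 91.6]
32.28 [-0.1 12.2 -0.2] [ 3.9 91.6]
32.53 [-0.3 14.7 -1.6] [ 3.9 91.6]
[-0.8 13.7 -0.7] [ 3.9 91.6]
```

```bash
python3 - <<'E'
from h import *
x=.004
line_to(vw(x,.115,.016),v=.1)
line_to(vw(x,.115,.12),v=.25)
view("w6",(.43,.0,.22))
im=cv2.imread("pics/w6.png");cv2.imwrite("pics/w6b.png",cv2.resize(im,None,fx=1.56,fy=1.56,interpolation=cv2.INTER_CUBIC))
c=pickle.load(open("w6.pkl","rb"))
r=recognise("wrist","vise_knob");print(r[:2])
h=cv2.cvtColor(im,cv2.COLOR_BGR2HSV);m=((h[...,0]<6)|(h[...,0]>174))&(h[...,1]>150)&(h[...,2]>60)
n,l,st,ce=cv2.connectedComponentsWithStats(m.astype(np.uint8))
for i in range(1,n):
    if st[i,4]>80: 
        k=p2w(c,ce[i],.036,True);kv=wv(k);d=kv-[-.086,0];print(ce[i],kv,np.linalg.norm(d),"lever",.85-np.arctan2(-d[0],-d[1]))
print(vw(-.086,0))
for phi in (0,.4,.85):
    a=.85-phi;print(ik(vw(-.086-.11*np.sin(a)-.03*np.cos(a),-.11*np.cos(a)+.03*np.sin(a),.034),[np.pi,0,YAW+np.pi/2-a]), ik(vw(-.086-.11*np.sin(a)-.03*np.cos(a),-.11*np.cos(a)+.03*np.sin(a),.034),[np.pi,0,YAW-a]))
E
```

```text
wrist [-2.3 -0.2  0.6] [ 96.6 159.3] 0.015108125
top [-2.3  0.8 -1.3] [ 97.3 159.2] 0.01405275 t 35.1833
[{'box': [315.6, 103.7, 127.5, 207.3], 'score': 0.7}, {'box': [335.1, 162.9, 83.9, 91.9], 'score': 0.61}]
[367.5904059  195.87453875] [-0.16507921 -0.07870852] 0.1115730769628203 lever 0.06225255918534989
[np.float64(0.4848705211098552), np.float64(-0.053282047912961386)]
[ 2.77687114e-01  1.10852899e-03 -7.16904004e-02  2.24963231e+00
  1.02111440e-04  8.90854660e-01  9.67228882e-01] [ 3.66674540e-01  4.09260548e-03 -1.60485864e-01  2.24667379e+00
  8.41006955e-04  8.90879022e-01 -6.03838769e-01]
[ 0.32999167  0.07978101 -0.06121085  2.16726551  0.00625015  0.89470446
  1.4263603 ] [ 0.37797495  0.08152161 -0.11058185  2.16562196  0.01151852  0.89497721
 -0.14894807]
[ 1.32188019  0.41685429 -1.16909548  2.02440847  0.45980586  0.99680927
  1.53461837] [ 0.40405504  0.18120271 -0.12316113  2.05144343  0.02803505  0.91047997
  0.30619193]
```

View pics/w6b.png

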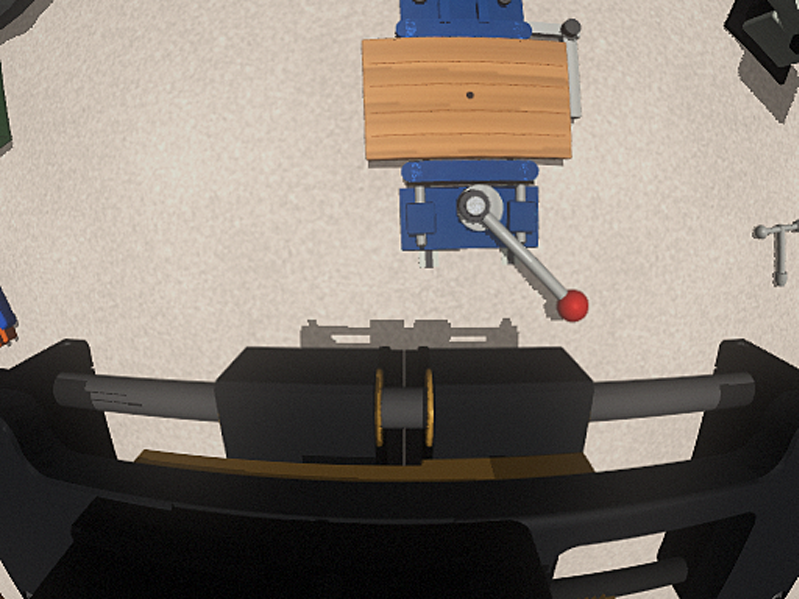

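```bash
python3 - <<'E'
from h import *
def pose(phi,d,z=.034):
    a=.85-phi
    return vw(-.086-.11*np.sin(a)-d*np.cos(a),-.11*np.cos(a)+d*np.sin(a),z),[np.pi,0,YAW-a]
p,r=pose(.04,.036,.10);move_ptp(p,r)
p,r=pose(.04,.036);line_to(p,v=.1)
s=sense();print(s["t"],s["wrist_force"])
phi=.06
while phi<1.0:
    phi+=.08 if phi<.7 else .012
    p,r=pose(phi,.024);line_to(p,v=.08 if phi<.7 else .03,rot=r)
    s=sense();f=s["wrist_force"];a=.85-phi
    et=np.array([np.cos(a+0),-np.sin(a)]);c_,s_=np.cos(V[2]),np.sin(V[2]);etw=np.array([c_*et[0]-s_*et[1],s_*et[0]+c_*et[1]])
    ft=-f[:2]@etw;q=wv(s["eef_pos"])
    print(round(phi,3),round(s["t"],2),np.round(f,1),round(ft,1),np.round(q*1e3,1))
    if ft>16 or np.linalg.norm(f)>30:break
print(sense()["t"])
E
```

```text
37.0167 [-0.58504361 -0.0995232   0.32241675]
0.14 37.46 [-0.2  0.5  0.5] 0.5 [-175.5  -67.9]
0.22 37.73 [ 0.3 -0.1  0.2] -0.3 [-170.1  -74.7]
0.3 37.99 [-0.3 -0.1 -0.2] 0.2 [-164.   -81.2]
0.38 38.26 [-0.4 -0.1 -0.5] 0.3 [-157.3  -87.2]
0.46 38.52 [-0.6 -0.2 -0.7] 0.5 [-150.1  -92.6]
0.54 38.79 [-1.5 -0.1 -1.6] 1.5 [-142.5  -97.5]
0.62 39.06 [-0.6 -0.4  0.3] 0.5 [-134.3 -101.7]
0.7 39.51 [-2.9  0.9  0.8] 3.0 [-126.5 -105.1]
0.712 39.76 [-2.5  0.5 -0.1] 2.5 [-125.2 -105.6]
0.724 40.01 [-3.6  0.6  1.2] 3.6 [-123.7 -106.2]
0.736 40.26 [-4.  -0.5  1.5] 3.9 [-122.2 -106.6]
0.748 40.51 [-3.3 -0.2  0.8] 3.2 [-120.9 -107. ]
0.76 40.76 [-4.3  0.5  0.8] 4.3 [-119.7 -107.5]
0.772 41.01 [-2.6  1.   0.4] 2.7 [-118.4 -107.8]
0.784 41.26 [-2.1  0.3  0.4] 2.2 [-117.1 -108.3]
0.796 41.51 [-2.7  0.1 -0.1] 2.7 [-115.8 -108.6]
0.808 41.76 [-3.6  0.1  0.3] 3.6 [-114.5 -108.9]
0.82 42.01 [-3.4 -0.7  0.1] 3.4 [-113.2 -109.3]
0.832 42.26 [-4.1 -0.9  0.8] 4.1 [-111.9 -109.6]
0.844 42.51 [-3.9 -0.6  0.5] 3.9 [-110.5 -109.9]
0.856 42.76 [-3.6 -1.2  0.1] 3.6 [-109.2 -110.2]
0.868 43.01 [-4.3  0.   1.2] 4.3 [-107.9 -110.5]
0.88 43.26 [-7.  -0.1  3.5] 6.9 [-107.5 -110.6]
0.892 43.51 [-9.6  0.3  5.7] 9.5 [-107.4 -110.8]
0.904 43.76 [-13.1   0.3   8.5] 13.0 [-107.3 -110.9]
0.916 44.01 [-16.    0.6  11.7] 15.8 [-107.2 -111. ]
0.928 44.26 [-18.8   1.1  15.5] 18.5 [-107.1 -111.1]
44.2583
```

```bash
python3 - <<'E'
from h import *
s=sense();rot=s["tool_rot"]
q=wv(s["eef_pos"])
line_to(vw(q[0]-.03,q[1],.034),v=.08)
line_to(vw(q[0]-.03,q[1],.15),v=.25)
view("w7",(.43,.0,.22))
im=cv2.imread("pics/w7.png");cv2.imwrite("pics/w7b.png",cv2.resize(im,None,fx=1.56,fy=1.56,interpolation=cv2.INTER_CUBIC))
c=pickle.load(open("w7.pkl","rb"))
h=cv2.cvtColor(im,cv2.COLOR_BGR2HSV);m=((h[...,0]<6)|(h[...,0]>174))&(h[...,1]>150)&(h[...,2]>60)
n,l,st,ce=cv2.connectedComponentsWithStats(m.astype(np.uint8))
for i in range(1,n):
    if st[i,4]>80:
        kv=wv(p2w(c,ce[i],.036,True));d=kv-[-.086,0];print(ce[i],kv,np.linalg.norm(d),"lever",.85-np.arctan2(-d[0],-d[1]))
E
```

```text
wrist [-0.5 -0.2 -0.3] [ 96.2 159.3] 0.01503525
top [ 0.3  0.7 -8.3] [ 97.1 159.3] 0.014113875 t 47.3167
[393.9389313  131.14885496] [-0.08542607 -0.11192191] 0.11192337991780531 lever 0.8551279356731273
```

View pics/w7b.png

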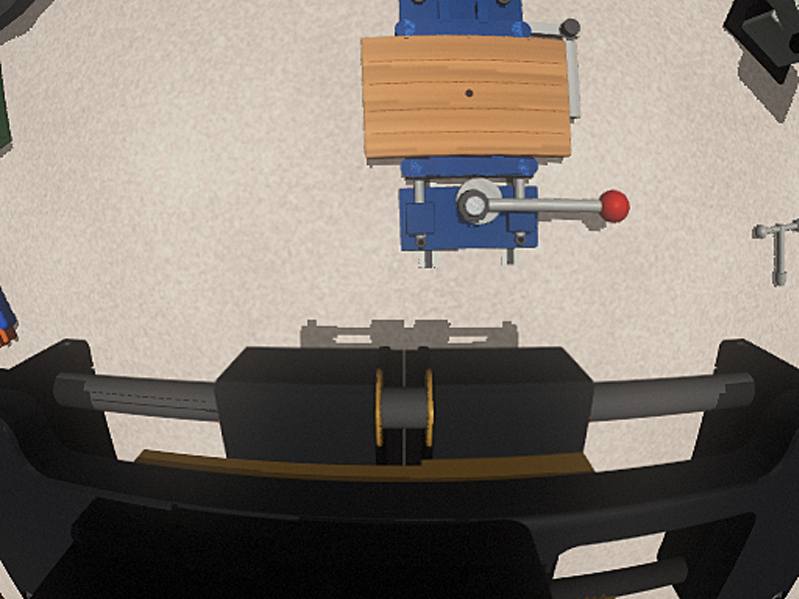

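```bash
python3 -c "
from station import *
print(hand_in())"
```

```text
the job is handed in; nothing more can be done
None
```

The drawer front is clamped in the vise with its end against the stop, and the job is handed in. It took about 47 s of the 72 s allowed.

**What I did:** With the fingers closed, I squared the board using three fingertip pushes. I then slid it flat between the open jaws until the force against the steel stop rose to about 14 N. The lever went round to its hard stop, about 18 N at the knob. I then backed off, and the arm finished clear at about 0.22 m height.

**Last checks:**
- **Board:** the wrist camera puts it at (-0.5, -0.2) mm and -0.3 mrad from the clamped-home pose. Its position along the stop direction did not change during clamping.
- **Lever:** the wrist camera reads 0.855 rad, against 0.85 fully home.
- **Disagreement:** the top camera, partly blocked by the arm, gives (0.3, 0.7) mm and -8 mrad. I trusted the wrist camera for the angle.
- **Loose tools and dish:** nothing near them was touched in the pushes. I did not measure their positions again at the end.

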